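Lock the swing stop and roll the sleeve down to it

ROBOT

A 6-joint arm with a two-finger parallel gripper is mounted at the origin on a cart in front of the work surface, level with it; the furniture and walls round the work are solid. World frame = base frame: x ahead of the robot, y to its left, z up, the work surface at z = 0. Lengths are in m, angles in rad, forces in N, time in s.
With the tool pointing down it reaches from about 0.3 to 0.775 m from the base axis. Payload 14.6 kg.
Tool frame: the origin (TCP) lies between the finger pads; the fingertips stand 22 mm ahead of it and the grasp point (between the pads) lies 3 mm ahead of it (tips_ahead is the distance from the TCP to the fingertips, in m); z points along the fingers, y is the direction in which the jaws open and shut (so a half turn about z gives the same grasp; the last joint's range is limited). The gripper opens to 85 mm and grips with 20 to 120 N. Pads are 22 mm wide; open, the fingers measure 114 mm over their backs; the gripper's body (76 mm by 85 mm) begins 54 mm behind the grasp point. The pads swing forward as they close: fully open they stand 13 mm farther back than shut.
Start: joints at [-1.214, 0.3, 1.521, -0, 1.321, -0.067], TCP at [0.226, -0.501, 0.253] pointing down, gripper open.
Joint ranges: [-3.03, 3.03], [-0.79, 2.21], [0.23, 2.52], [-1.04, 4.18], [0, 3.07], [-2.55, 2.55]. Speed limits (rad/s): [2.22, 2.22, 2.57, 3.14, 3.14, 3.14].

INTERFACE

Orientations are given as [roll, pitch, yaw] about the fixed x, y, z axes, in that order (R = Rz(yaw) Ry(pitch) Rx(roll)).
In Python, from rig import * gives the robot as it stands.
- The arm moves only by the tool move_arm, never from a script. Its argument "motion" is a list of rows, each an object with "dr": the turn, a rotation vector about the tool's x, y, z in degrees, a list of three; "xyz": the shift along the tool's x, y, z in mm, a list of three; "grip": the opening, from -1 (shut) to 1 (fully open). In form: [{"dr": [ax, ay, az], "xyz": [x, y, z], "grip": grip}, ...]. A call has 1 to 20 rows; each row is the pose to reach, as a shift and turn from the pose commanded when the call began, along the tool's axes at that moment; what a row does not reach only later rows make up. A row lasts 1/8 s, in which the tool goes at most 62.5 mm and 10.7 degrees, less where a joint would pass 70% of its speed; a pose out of reach is approached as far as the arm can. A call with a gripper value outside its range is refused whole. The fingers move at their own pace and stop on an object; "grip_force" is the grip in N (left out, the last holds). Time passes only in rows, so rows that repeat a pose let the fingers close. It gives the time, the measured TCP pose, the force and the opening at its end, in the units of the state.
- get_obs(): the state, without advancing time (a new reading comes with each control period).
- capture(name): name is "side" or "top" or "wrist"; returns a dict with "color" (384x512x3 uint8, red, green, blue), "fx", "fy", "cx", "cy" (pixels), "world_to_cam" (4x4, takes a point from world to camera coordinates). Camera axes: x right, y down, z forward; pixel columns grow to the right and rows downward; lengths in m; the calibration is good to about 2 mm. A picture is of the moment at which its call begins. There is no depth.
- hand_in(): hands the job in, once; it reports no verdict.
The state is a dict: "time": time; "q": joint angles; "joint_vel": joint speeds; "effort": joint torques, N m; "tcp_pos": TCP position; "eef_rot": TCP orientation; "force": force on the tool from outside, world axes, zero at the start; "wrist_torque": the same for the moment, N m; "opening": finger opening in m.
Only numpy, scipy, OpenCV 4.12 (cv2) and the standard library are available. Lean on these libraries where they do the work, as an engineer would, in place of code of your own. Each camera call takes 0.05 s, during which the arm holds its last target.

TASK

Get the roll-off rack ready and let the steel sleeve down: swing the yellow stop arm out across the lane, past the stiff place, until it clicks home against its end stop and its red plunger knob has dropped, feeling your way and never pressing or squeezing the arm hard. Then roll the sleeve out over the low brass ridge (a forward push on its top does it) so that it runs down the lane and comes to rest against the arm. Do not lift the sleeve, and leave the other things on the table alone.

Things in the scene. Friction and masses are not known exactly. Their poses are not given: they have to be found in the camera images.
- roll_rack: Fixed roll-off rack: grey base plate 100 x 320 x 12 mm (x = -50 to +50, y = -170 to +150 mm; a wing under the hinge reaches x = +122) with an aluminium lane, 66 mm between its blue rails. Origin on the table under the lane's middle; +y runs down the lane, +x to the hinge side. The lane (y = -150 to +150) is 24 mm above the table at y = 0 and falls 2.5 degrees towards +y; the rails stand 8 mm over it.
- stop_arm (a joint): Angle of the yellow stop arm, rad. 0 = folded along the rack's +y; grows anticlockwise from above; 1.57 = straight across the lane, pointing to the rack's -x. Starts at 0 to 0.25, turns easily at first. The end detent is clamped at a place not known beforehand: the arm seats between 1.40 and 1.76, against a hard stop. Over 30 N from the fingers on the arm (a squeeze counts) is forcing it.
- stop_arm_hinge (a point): Point on the arm's vertical hinge axis, level with the arm's top face, 47 mm above the table; in the rack's frame at x = 55, y = 100 mm. Its axes turn with the arm: +y along the arm to its free end.
- thumb_post (a point): Top centre of the upright steel thumb post on the arm, 85 mm from the hinge axis: 12 mm in diameter, 47 to 85 mm above the table. The arm is a bar 14 mm wide, 31 to 47 mm above the table, that ends 104 mm from the hinge axis, with a 61 mm tail beyond the hinge.
- bar_over_lane (a point): Point at the middle of the arm's bar, 55 mm from the hinge axis, 39 mm above the table; over the middle of the lane when the arm is across. +y along the arm to its free end; when the arm is across, +x points down the lane, and the sleeve comes from -x. The bar's faces are 7 mm either side.
- plunger (a joint): Height of the spring plunger on the arm's tail, m: 0.004 on the plain track. From 0.5 to 0.3 rad before the end it climbs a ramp to 0.0085, the push at the post rising to about 8 N; then it crosses a level hump with little force (the arm is not home there; on the ramp it may slide back), and drops over an edge into the pocket, to 0 = home, locking the arm both ways.
- plunger_knob (a point): Top centre of the red plunger knob (16 mm across) on the tail, 45 mm from the hinge axis; about 70 mm above the table when home, 4.5 mm higher on the plain track.
- sleeve: Loose ground steel sleeve, 44 mm in diameter, 60 mm long, 0.25 to 0.45 kg, lying across the lane. Origin at its centre; its x axis is its own axis. It starts parked in the lane at the rack's y = -102 mm, centre 50.5 mm above the table. It rolls very easily, by itself once over the low ridge; 8 to 10 N down on its top is enough to roll it there.
- sleeve_mark (a point): Red paint mark on the sleeve's surface, 22 mm from its axis; on top at the start, it goes round as the sleeve rolls.
- oil_bottle: Bystander: cream oil bottle with a red spout, standing, 54 mm across, 172 mm high; origin under its middle.
- grease_tin: Bystander: green grease tin, 68 mm across, 71 mm high; origin under its middle.
- screwdriver: Bystander: screwdriver with a blue handle, 214 mm long, lying along y near the table's front edge; origin under its middle.
- bearing_a: Bystander: tapered bearing cone, 50 mm across, 18 mm high; origin under its middle.
- bearing_b: Bystander: a second bearing cone of the same kind.
- bearing_c: Bystander: a third bearing cone of the same kind, by itself on the far right.
- outer_ring: Bystander: thin steel bearing ring, 48 mm across, 12 mm high; origin under its middle.
- low_ridge (a point): Middle of the top of the low brass ridge across the lane, 2.6 mm high, at the rack's y = -88 mm, axes as the rack's. The sleeve is parked uphill of it, before a second ridge 8 mm high at y = -122 mm. Past the low ridge only the arm, swung across, keeps the sleeve from running off the lane's lower end.
Things that resemble listed ones, but are neither listed nor needed, are in the scene too. What is shaped like the sleeve but purple is not meant.

How it is judged:
By the outcome, as a careful person would: the job done as asked, in the order asked, and still so for the second after the job is handed in, with the robot touching nothing.
It also fails if it takes over 48 s, if anything falls off the work surface, if the arm or the gripper's body presses on something with over 40 N, if the wrist force passes 120 N, or if a joint passes its speed limit or range.

## Working session

There is one attempt and no reset: what is moved stays moved. The work goes in short steps, Python scripts to look and compute and a tool call to move; the robot and the scene stay as the last step left them, time stands still between calls to the robot, and variables do not carry over. Pictures are saved under pics/ and viewed, and the job is handed in when it is done.

Besides the shell and the picture viewer there is one more tool, called by a JSON object that holds its "fn" and its "kwargs", one argument or row to a line. move_arm: Moves the arm, as the interface text tells. Its arguments: {"type":"object","properties":{"motion":{"type":"array"},"grip_force":{"type":"number"}},"required":["motion"]}

```bash
ls; mkdir -p pics
python3 - <<'E'
from rig import *
import cv2,json
o=get_obs();print(o)
for n in ("side","top","wrist"):
    c=capture(n);cv2.imwrite(f"pics/{n}0.png",c["color"][:,:,::-1]);print(n,c["fx"],c["fy"],c["cx"],c["cy"],c["world_to_cam"].tolist() if hasattr(c["world_to_cam"],'tolist') else c["world_to_cam"])
E
```

```text
pics
{'time': 0.0, 'q': array([-1.21359628e+00,  3.00459992e-01,  1.52158465e+00, -1.47387792e-05,
        1.32069436e+00, -6.66335285e-02]), 'joint_vel': array([ 5.92665613e-04,  1.70262527e-03, -5.34668429e-04,  4.33639843e-04,
        4.71863187e-04, -5.92923401e-05]), 'effort': array([-9.77415802e-04, -5.43504918e+01, -3.61790085e+01, -1.03626530e-04,
        4.01225203e-03,  4.94533276e-05]), 'tcp_pos': array([ 0.22609637, -0.50114984,  0.25272588]), 'eef_rot': array([-3.14044790e+00, -6.20840304e-05,  4.23837191e-01]), 'force': array([0.36467092, 0.22499134, 0.08498276]), 'wrist_torque': array([-0.04034348,  0.00750672, -0.00549532]), 'opening': 0.08517623974085456}
side 350.0385290709665 350.0385290709665 256.83348535452296 183.09786609479943 [[-0.9178020964355622, -0.3969397903917635, -0.008838245427091461, 0.46299379581574235], [-0.2107270885118437, 0.5058670146155984, -0.8364763342086993, 0.1899426762137856], [0.3365017175971144, -0.7658572754290742, -0.5479317728755534, 1.0096196443081649], [0.0, 0.0, 0.0, 1.0]]
top 425.61184103067217 425.61184103067217 254.74796770987228 192.64267166624077 [[-0.011123859004999844, -0.9998766121356583, 0.011091450083520705, -0.014316347285884231], [-0.9855724025359164, 0.009089922984214904, -0.1690100963248132, 0.5165060330671117], [0.1688884221029331, -0.012811471588361403, -0.985551909883656, 1.3554381284892414], [0.0, 0.0, 0.0, 1.0]]
wrist 337.33751530407216 337.33751530407216 253.63019786416476 189.74728365364894 [[0.41044804436256455, -0.9118822491820869, -0.0017794677762505637, -0.5502276530069035], [-0.8769205565852934, -0.3952450854476434, 0.2734806389264629, -0.035740158194615686], [-0.2500854660252924, -0.11068914154561592, -0.9618758618589037, 0.3792227361654157], [0.0, 0.0, 0.0, 1.0]]
```

View pics/top0.png

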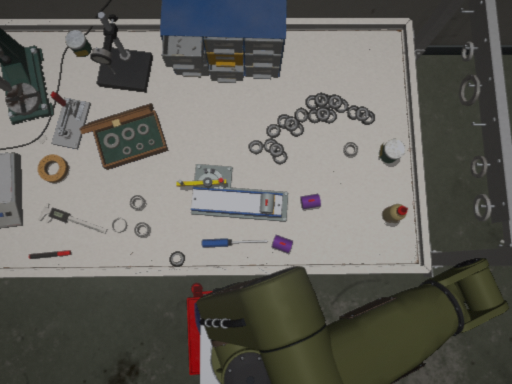

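View pics/side0.png

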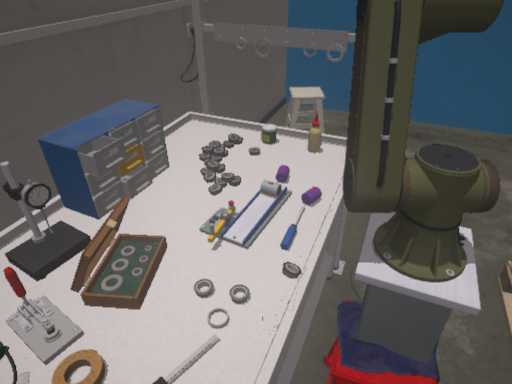

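```bash
cat > h.py <<'E'
from rig import *
import cv2,numpy as np
def ray(c,u,v):
    W=np.array(c["world_to_cam"]);R=W[:3,:3];t=W[:3,3]
    d=R.T@np.array([(u-c["cx"])/c["fx"],(v-c["cy"])/c["fy"],1]);return -R.T@t,d
def onz(c,u,v,z):
    o,d=ray(c,u,v);return o+d*(z-o[2])/d[2]
def proj(c,p):
    W=np.array(c["world_to_cam"]);q=W[:3,:3]@np.array(p)+W[:3,3]
    return np.array([c["fx"]*q[0]/q[2]+c["cx"],c["fy"]*q[1]/q[2]+c["cy"]])
def crop(c,name,x0,y0,x1,y1,s):
    cv2.imwrite("pics/"+name,cv2.resize(c["color"][y0:y1,x0:x1,::-1],None,fx=s,fy=s,interpolation=cv2.INTER_CUBIC))
def blobs(c,which,x0=0,y0=0,x1=512,y1=384,amin=3):
    h=cv2.cvtColor(c["color"],cv2.COLOR_RGB2HSV)
    rg={'red':[((0,150,80),(8,255,255)),((173,150,80),(180,255,255))],'yellow':[((22,150,90),(35,255,255))],'blue':[((105,80,40),(122,255,255))]}[which]
    m=sum(cv2.inRange(h,np.array(a),np.array(b)) for a,b in rg)
    k=np.zeros_like(m);k[y0:y1,x0:x1]=m[y0:y1,x0:x1]
    n,l,s,ce=cv2.connectedComponentsWithStats(k)
    return [(ce[i].round(2),s[i][4],s[i][:4]) for i in range(1,n) if s[i][4]>=amin],k
E
python3 - <<'E'
from h import *
t=capture("top");s=capture("side")
crop(t,"t1.png",165,150,325,260,5);crop(s,"s1.png",190,160,330,260,5)
for w in('red','yellow','blue'):
    print(w,blobs(t,w,165,150,325,260)[0]);print(blobs(s,w,190,160,330,260)[0])
E
```

```text
red [(array([220.5, 180. ]), np.int32(12), array([219, 179,   4,   3], dtype=int32)), (array([266., 202.]), np.int32(5), array([266, 200,   1,   5], dtype=int32)), (array([310.57, 200.29]), np.int32(7), array([309, 200,   5,   2], dtype=int32)), (array([282.25, 243.12]), np.int32(8), array([280, 242,   5,   3], dtype=int32))]
[(array([231. , 201.5]), np.int32(6), array([230, 201,   3,   2], dtype=int32))]
yellow [(array([193.36, 182.71]), np.int32(69), array([183, 181,  20,   4], dtype=int32)), (array([215.  , 181.62]), np.int32(26), array([212, 180,   7,   4], dtype=int32)), (array([224.5, 181.5]), np.int32(8), array([224, 180,   2,   4], dtype=int32)), (array([178., 184.]), np.int32(10), array([177, 182,   4,   4], dtype=int32))]
[(array([229.25, 210.75]), np.int32(4), array([228, 210,   3,   2], dtype=int32)), (array([220.75, 222.81]), np.int32(16), array([218, 220,   6,   6], dtype=int32)), (array([216.75, 228.12]), np.int32(8), array([215, 227,   4,   3], dtype=int32)), (array([210.71, 236.57]), np.int32(7), array([209, 236,   4,   2], dtype=int32))]
blue [(array([228.91, 189.89]), np.int32(111), array([193, 187,  74,   7], dtype=int32)), (array([276.79, 193.37]), np.int32(19), array([270, 193,  13,   2], dtype=int32)), (array([238.  , 212.66]), np.int32(161), array([191, 209,  90,   8], dtype=int32)), (array([214.57, 242.6 ]), np.int32(173), array([202, 239,  26,   8], dtype=int32))]
[(array([264.32, 214.41]), np.int32(109), array([243, 188,  43,  54], dtype=int32)), (array([239.22, 213.91]), np.int32(80), array([222, 191,  38,  44], dtype=int32)), (array([288.48, 236.62]), np.int32(164), array([281, 226,  15,  22], dtype=int32))]
```

View pics/t1.png

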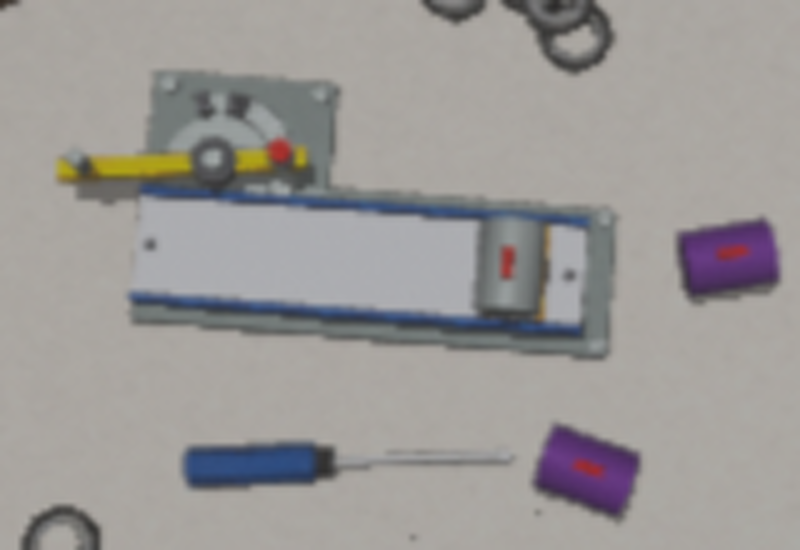

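View pics/s1.png

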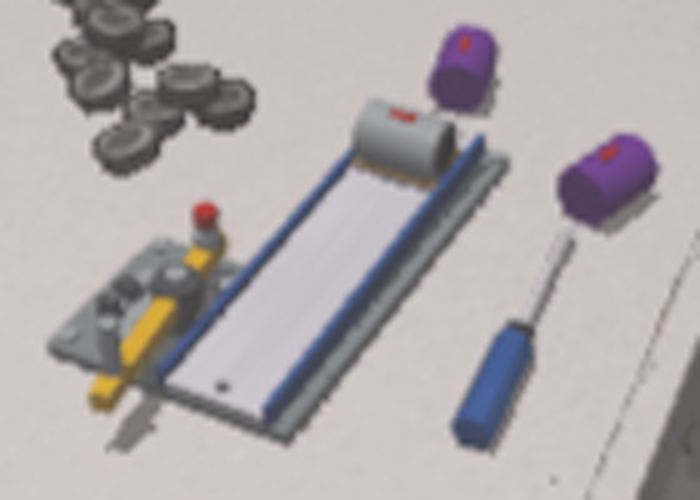

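Run:
```python
from h import *
t=capture("top");s=capture("side")
g=lambda x,y:(165+x/5-.4,150+y/5-.4)
A=onz(t,*g(140,190),.0255);B=onz(t,*g(588,220),.0385);C=onz(t,*g(133,297),.0255);D=onz(t,*g(582,331),.0385)
print(A,B,C,D)
for P,Q in((A,B),(C,D)):
    d=P-Q;print(np.degrees(np.arctan2(-d[0],d[1])),np.linalg.norm(d[:2]))
m=(A+B+C+D)/4;yaw=np.mean([np.arctan2(-(P-Q)[0],(P-Q)[1]) for P,Q in((A,B),(C,D))])
print("rack",m,yaw)
H=onz(t,*g(212,157),.055);K=onz(t,220.5,180,.0745);S=onz(t,265.8,202,.0725);P=onz(t,*g(80,157),.085)
for n,x in zip("HKSP",(H,K,S,P)):
    R=np.array([[np.cos(yaw),-np.sin(yaw)],[np.sin(yaw),np.cos(yaw)]])
    print(n,x.round(4),(R.T@(x-m)[:2]).round(4))
# side triangulations
def tri(u1,u2):
    o1,d1=ray(t,*u1);o2,d2=ray(s,*u2)
    a=np.stack([d1,-d2],1);k=np.linalg.lstsq(a,o2-o1,rcond=None)[0];p,q=o1+k[0]*d1,o2+k[1]*d2
    return ((p+q)/2).round(4),np.linalg.norm(p-q).round(4)
gs=lambda x,y:(190+x/5-.4,160+y/5-.4)
print("knob",tri((220.5,180),(231,201.7)));print("post",tri(g(80,157),gs(108,319)));print("mark",tri((265.8,202),gs(404,115)))
```

```text
[0.53847729 0.18718069 0.0255    ] [ 0.51324001 -0.11027276  0.0385    ] [0.46660116 0.19082837 0.0255    ] [ 0.43959285 -0.10471824  0.0385    ]
-4.849616017832586 0.2985221514410836
-5.221430306370004 0.2967781082131796
rack [0.48947782 0.04075452 0.032     ] -0.08788645873910374
H [0.5546 0.1364 0.055 ] [0.0564 0.101 ]
K [0.5536 0.091  0.0745] [0.0594 0.0556]
S [ 0.4807 -0.0543  0.0725] [-0.0004 -0.0955]
P [0.5493 0.2178 0.085 ] [0.044  0.1816]
knob (array([0.5528, 0.0907, 0.0739]), np.float64(0.0018))
post (array([0.549 , 0.2176, 0.0854]), np.float64(0.0004))
mark (array([ 0.4791, -0.0545,  0.0756]), np.float64(0.0023))
```

```bash
cat >> h.py <<'E'
from scipy.spatial.transform import Rotation as Ro
def plan(p,yaw,base=None):
    o=get_obs();R=Ro.from_euler('xyz',o["eef_rot"]);
    d=R.inv().apply(np.array(p)-o["tcp_pos"])*1e3
    T=Ro.from_euler('xyz',[np.pi,0,yaw]);r=(R.inv()*T).as_rotvec(degrees=True)
    print("dr",r.round(1),"xyz",d.round(1))
HG=np.array([.5538,.136])
def post(a,r=.085): # a = world angle
    return HG+r*np.array([-np.sin(a),np.cos(a)])
E
python3 - <<'E'
from h import *
plan([.549,.2177,.17],1.627)
E
```

```text
dr [ -0.   -0.  -68.9] xyz [ 590.  -522.6   83.3]
```

{"fn": "move_arm", "kwargs": {
  "motion": [
    {"dr":[0,0,-68.9],"xyz":[590,-522.6,20],"grip":-0.29},
    {"dr":[0,0,-68.9],"xyz":[590,-522.6,20],"grip":-0.29},
    {"dr":[0,0,-68.9],"xyz":[590,-522.6,20],"grip":-0.29},
    {"dr":[0,0,-68.9],"xyz":[590,-522.6,20],"grip":-0.29},
    {"dr":[0,0,-68.9],"xyz":[590,-522.6,20],"grip":-0.29},
    {"dr":[0,0,-68.9],"xyz":[590,-522.6,20],"grip":-0.29},
    {"dr":[0,0,-68.9],"xyz":[590,-522.6,20],"grip":-0.29},
    {"dr":[0,0,-68.9],"xyz":[590,-522.6,20],"grip":-0.29},
    {"dr":[0,0,-68.9],"xyz":[590,-522.6,20],"grip":-0.29},
    {"dr":[0,0,-68.9],"xyz":[590,-522.6,20],"grip":-0.29},
    {"dr":[0,0,-68.9],"xyz":[590,-522.6,20],"grip":-0.29},
    {"dr":[0,0,-68.9],"xyz":[590,-522.6,20],"grip":-0.29},
    {"dr":[0,0,-68.9],"xyz":[590,-522.6,83],"grip":-0.29},
    {"dr":[0,0,-68.9],"xyz":[590,-522.6,83],"grip":-0.29},
    {"dr":[0,0,-68.9],"xyz":[590,-522.6,83],"grip":-0.29},
    {"dr":[0,0,-68.9],"xyz":[590,-522.6,83],"grip":-0.29}
  ],
  "grip_force": 20
}}

```text
time: 2.35
tcp_pos: [0.5496, 0.2169, 0.1723]
eef_rot: [3.139, -0.001, 1.625]
force: [0.2, 0.1, -0.5]
opening: 0.0302
```

Run:
```python
from h import *
o=get_obs();print(o["time"],o["tcp_pos"],o["eef_rot"],o["force"],o["opening"])
plan([.549,.2177,.079],1.627)
w=capture("wrist");crop(w,"w1.png",0,0,512,384,1.5);s=capture("side");crop(s,"s2.png",170,120,330,260,5)
```

```text
2.35 [0.54961785 0.21686302 0.17231738] [ 3.13894667e+00 -5.82929508e-04  1.62535606e+00] [ 0.23708597  0.12738129 -0.50804511] 0.030212879439666152
dr [ 0.2 -0.  -0.1] xyz [ 0.8 -0.8 93.3]
```

View pics/w1.png

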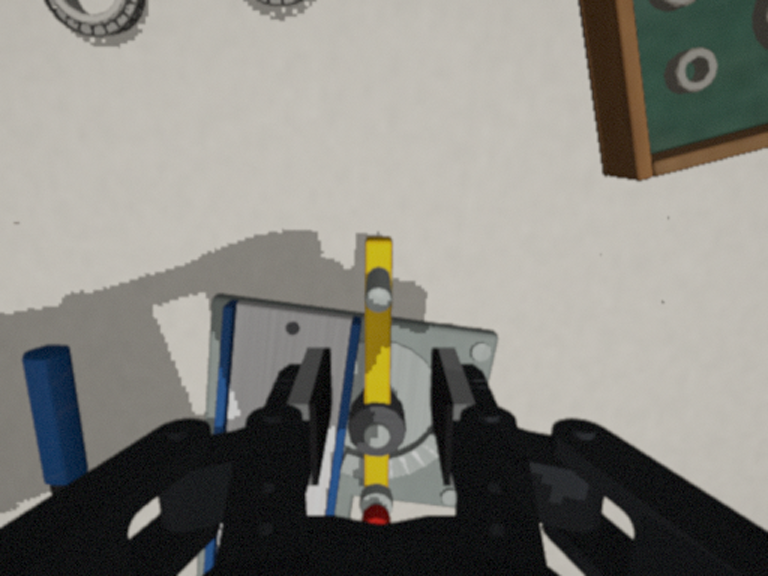

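View pics/s2.png

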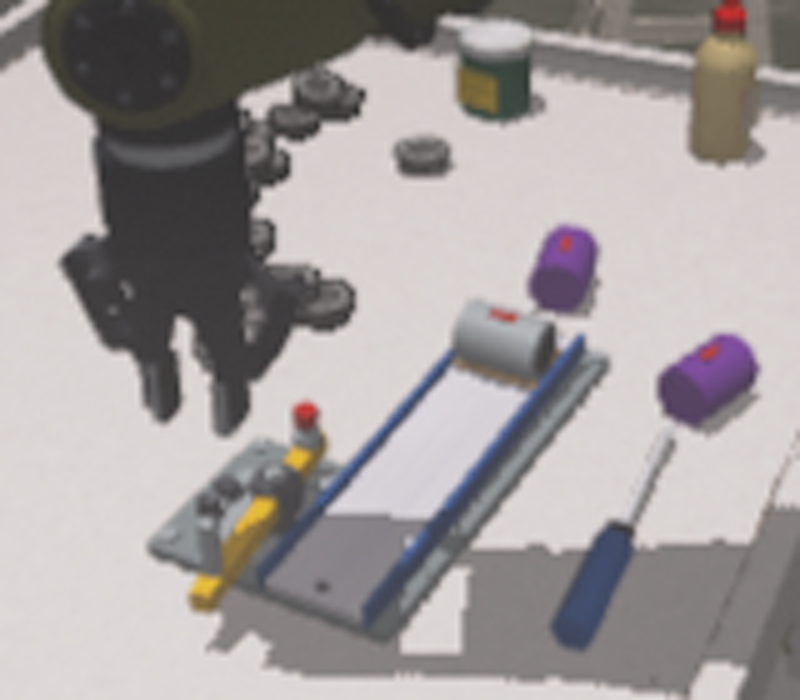

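Run:
```python
from h import *
w=capture("wrist")
print("post",onz(w,252,198,.085),"hinge",onz(w,251.3,289,.055),"tip end",onz(w,252,158.5,.047))
print(proj(w,[.549,.2177,.085]))
```

```text
post [0.54831782 0.22067168 0.085     ] hinge [0.55214123 0.13534875 0.055     ] tip end [0.54723292 0.23940366 0.047     ]
[252.81230283 202.43350402]
```

{"fn": "move_arm", "kwargs": {
  "motion": [
    {"dr":[0,0,0],"xyz":[2.6,-0.6,50],"grip":-0.29},
    {"dr":[0,0,0],"xyz":[2.6,-0.6,80],"grip":-0.29},
    {"dr":[0,0,0],"xyz":[2.6,-0.6,93],"grip":-0.29},
    {"dr":[0,0,0],"xyz":[2.6,-0.6,93],"grip":-0.29}
  ]
}}

```text
time: 3.0
tcp_pos: [0.5485, 0.2201, 0.0777]
eef_rot: [3.142, -0.0, 1.626]
force: [0.4, -0.0, 0.3]
opening: 0.0305
```

```bash
sed -i 's/^HG=.*/HG=np.array([.553,.1355])/' h.py
python3 - <<'E'
from h import *
s=capture("side");crop(s,"s3.png",170,160,290,260,6)
o=get_obs();print(o["time"],o["tcp_pos"])
for a in (.056,.3,.5,.7,.9,1.0,1.1,1.2,1.3,1.4,1.5):
    print(a,post(a),end=' ');plan([*post(a),.079],a+np.pi/2)
E
```

```text
3.05 [0.54887034 0.22021535 0.07844489]
0.056 [0.54824249 0.22036675] dr [ 0.1 -0.  -0. ] xyz [ 0.2 -0.6 -0.6]
0.3 [0.52788078 0.2167036 ] dr [  0.1  -0.  -14. ] xyz [ -2.3 -21.2  -0.6]
0.5 [0.51224883 0.21009452] dr [  0.1  -0.  -25.5] xyz [ -8.1 -37.1  -0.6]
0.7 [0.4982415  0.20051159] dr [  0.1   0.  -36.9] xyz [-16.9 -51.6  -0.6]
0.9 [0.48641721 0.18833685] dr [  0.1   0.  -48.4] xyz [-28.4 -64.1  -0.7]
1.0 [0.48147497 0.1814257 ] dr [  0.1   0.  -54.1] xyz [-35.  -69.4  -0.7]
1.1 [0.47724737 0.17405567] dr [  0.1   0.  -59.9] xyz [-42.1 -74.1  -0.7]
1.2 [0.47377668 0.16630041] dr [  0.1   0.  -65.6] xyz [-49.7 -78.   -0.7]
1.3 [0.47109755 0.1582374 ] dr [  0.1   0.  -71.3] xyz [-57.6 -81.1  -0.7]
1.4 [0.46923677 0.14994721] dr [  0.1   0.  -77. ] xyz [-65.8 -83.4  -0.7]
1.5 [0.46821293 0.14151266] dr [  0.1   0.  -82.8] xyz [-74.1 -84.9  -0.7]
```

View pics/s3.png

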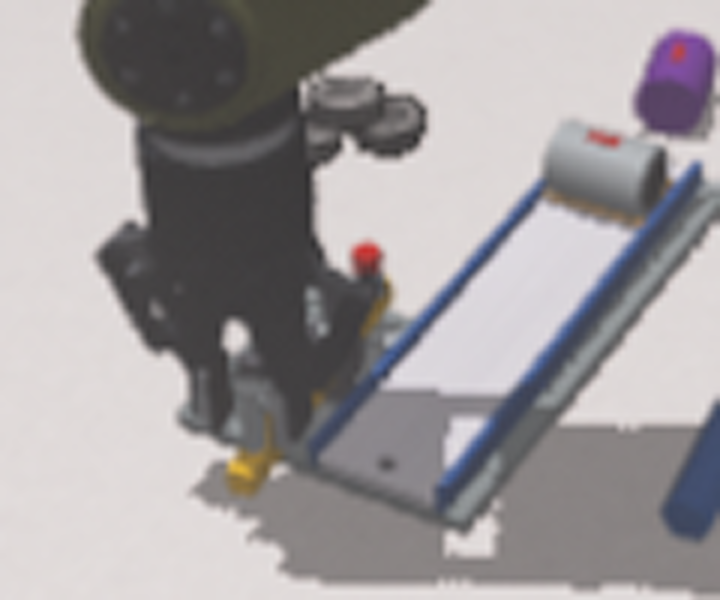

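{"fn": "move_arm", "kwargs": {
  "motion": [
    {"dr":[0,0,-7],"xyz":[-0.6,-10,-0.5],"grip":-0.29},
    {"dr":[0,0,-14],"xyz":[-2.3,-21,-0.5],"grip":-0.29},
    {"dr":[0,0,-20],"xyz":[-4.8,-29.5,-0.5],"grip":-0.29},
    {"dr":[0,0,-25.5],"xyz":[-8,-37,-0.5],"grip":-0.29},
    {"dr":[0,0,-31],"xyz":[-12,-44.6,-0.5],"grip":-0.29},
    {"dr":[0,0,-37],"xyz":[-17,-51.6,-0.5],"grip":-0.29},
    {"dr":[0,0,-42.6],"xyz":[-22.4,-58,-0.5],"grip":-0.29},
    {"dr":[0,0,-42.6],"xyz":[-22.4,-58,-0.5],"grip":-0.29}
  ]
}}

```text
time: 4.05
tcp_pos: [0.4922, 0.1947, 0.0794]
eef_rot: [3.139, 0.001, 2.369]
force: [0.3, 0.0, 0.4]
opening: 0.0304
```

Run:
```python
from h import *
w=capture("wrist");crop(w,"w2.png",0,0,512,384,1.5);s=capture("side");crop(s,"s4.png",170,160,290,260,6);t=capture("top");crop(t,"t2.png",165,150,325,260,5)
o=get_obs();print(o["time"],o["tcp_pos"],o["force"])
for w_ in (t,s): print(blobs(w_,'red',165,150,325,260)[0])
for a in (.8,.9,1.0,1.1,1.2,1.3,1.4,1.5):
    plan([*post(a),.079],a+np.pi/2)
```

```text
4.2 [0.49217836 0.19479967 0.07852806] [-0.32413927  0.7129721  -0.37722648]
[(array([217.5, 171.5]), np.int32(12), array([216, 170,   4,   4], dtype=int32)), (array([310.75, 200.12]), np.int32(8), array([309, 199,   5,   3], dtype=int32)), (array([266., 202.]), np.int32(5), array([266, 200,   1,   5], dtype=int32)), (array([282.25, 243.12]), np.int32(8), array([280, 242,   5,   3], dtype=int32))]
[]
dr [ 0.1  0.  -0.2] xyz [ 0.1 -0.2 -0.5]
dr [ 0.1  0.  -5.9] xyz [-0.4 -8.6 -0.5]
dr [  0.1   0.  -11.6] xyz [ -1.7 -17.   -0.5]
dr [  0.1   0.  -17.4] xyz [ -3.8 -25.3  -0.5]
dr [  0.1   0.  -23.1] xyz [ -6.8 -33.2  -0.5]
dr [  0.1   0.1 -28.8] xyz [-10.5 -40.9  -0.5]
dr [  0.    0.1 -34.5] xyz [-14.9 -48.1  -0.5]
dr [  0.    0.1 -40.3] xyz [-20.1 -54.9  -0.5]
```

View pics/w2.png

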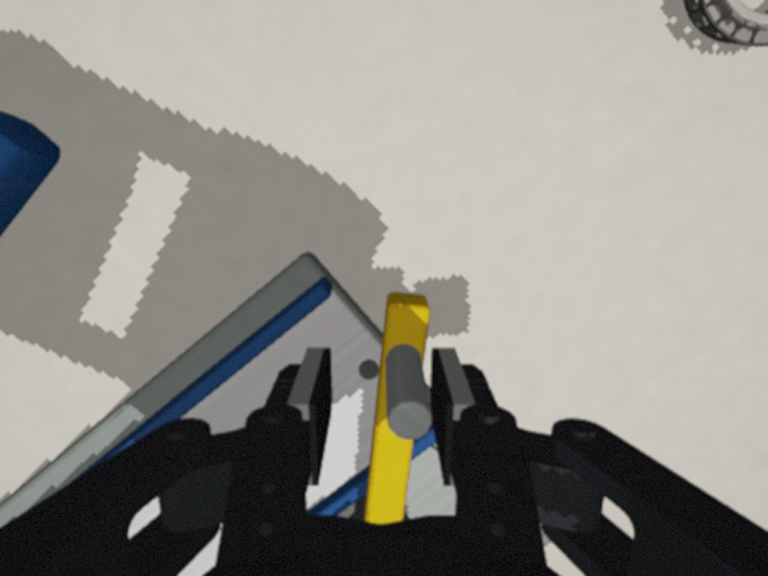

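View pics/t2.png

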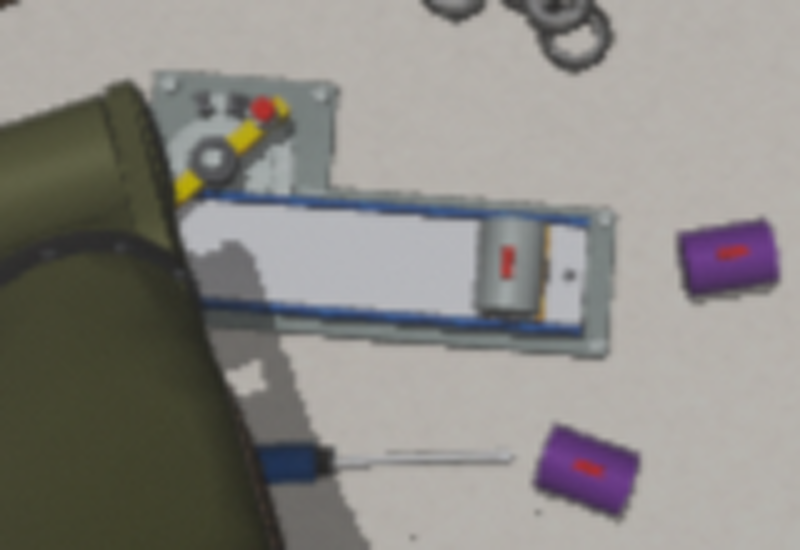

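{"fn": "move_arm", "kwargs": {
  "motion": [
    {"dr":[0,0,-3],"xyz":[-0.1,-4.4,0],"grip":-0.29},
    {"dr":[0,0,-6],"xyz":[-0.4,-8.6,0],"grip":-0.29},
    {"dr":[0,0,-8.8],"xyz":[-1,-12.8,0],"grip":-0.29}
  ]
}}

```text
time: 4.58
tcp_pos: [0.484, 0.1851, 0.0783]
eef_rot: [3.14, 0.001, 2.524]
force: [1.3, 4.2, -1.0]
opening: 0.0303
```

{"fn": "move_arm", "kwargs": {
  "motion": [
    {"dr":[0,0,-2.9],"xyz":[-0.1,-4.3,0],"grip":-0.29},
    {"dr":[0,0,-2.9],"xyz":[-0.1,-4.3,0],"grip":-0.29}
  ]
}}

```text
time: 4.82
tcp_pos: [0.4812, 0.1812, 0.078]
eef_rot: [3.141, 0.0, 2.573]
force: [0.2, -0.1, -0.6]
opening: 0.0301
```

{"fn": "move_arm", "kwargs": {
  "motion": [
    {"dr":[0,0,-2.9],"xyz":[-0.1,-4.3,0],"grip":-0.29},
    {"dr":[0,0,-2.9],"xyz":[-0.1,-4.3,0],"grip":-0.29}
  ]
}}

```text
time: 5.08
tcp_pos: [0.4789, 0.1775, 0.0778]
eef_rot: [-3.141, -0.0, 2.623]
force: [-0.2, 0.0, 0.3]
opening: 0.0301
```

{"fn": "move_arm", "kwargs": {
  "motion": [
    {"dr":[0,0,-2.9],"xyz":[-0.1,-4.3,0],"grip":-0.29},
    {"dr":[0,0,-2.9],"xyz":[-0.1,-4.3,0],"grip":-0.29}
  ]
}}

```text
time: 5.32
tcp_pos: [0.4768, 0.1737, 0.0778]
eef_rot: [-3.141, -0.0, 2.673]
force: [-0.1, 0.2, -0.2]
opening: 0.0303
```

{"fn": "move_arm", "kwargs": {
  "motion": [
    {"dr":[0,0,-2.9],"xyz":[-0.1,-4.3,0],"grip":-0.29},
    {"dr":[0,0,-2.9],"xyz":[-0.1,-4.3,0],"grip":-0.29}
  ]
}}

```text
time: 5.58
tcp_pos: [0.4749, 0.1698, 0.0778]
eef_rot: [-3.141, -0.0, 2.724]
force: [0.2, 0.3, 0.8]
opening: 0.03
```

{"fn": "move_arm", "kwargs": {
  "motion": [
    {"dr":[0,0,-2],"xyz":[-0.1,-3,0],"grip":-0.29},
    {"dr":[0,0,-2],"xyz":[-0.1,-3,0],"grip":-0.29}
  ]
}}

```text
time: 5.82
tcp_pos: [0.474, 0.1674, 0.0778]
eef_rot: [3.141, 0.0, 2.759]
force: [0.8, 3.8, -1.3]
opening: 0.0303
```

{"fn": "move_arm", "kwargs": {
  "motion": [
    {"dr":[0,0,-2],"xyz":[-0.1,-3,0],"grip":-0.29},
    {"dr":[0,0,-2],"xyz":[-0.1,-3,0],"grip":-0.29}
  ]
}}

```text
time: 6.08
tcp_pos: [0.4729, 0.1647, 0.0778]
eef_rot: [3.141, 0.0, 2.794]
force: [1.1, 5.4, -1.2]
opening: 0.0299
```

Run:
```python
from h import *
w=capture("wrist");crop(w,"w3.png",0,0,512,384,1.5);t=capture("top");crop(t,"t3.png",165,150,245,210,8)
o=get_obs();print(o["time"],o["tcp_pos"],o["force"])
r=blobs(t,'red',190,150,240,200)[0];print(r)
```

```text
6.175 [0.47294574 0.16465507 0.07783309] [ 1.83382014  4.76336509 -1.0993773 ]
[(array([213. , 168.2]), np.int32(10), array([212, 167,   3,   4], dtype=int32))]
```

{"fn": "move_arm", "kwargs": {
  "motion": [
    {"dr":[0,0,-2],"xyz":[-0.1,-3,0],"grip":-0.29},
    {"dr":[0,0,-2],"xyz":[-0.1,-3,0],"grip":-0.29}
  ]
}}

```text
time: 6.42
tcp_pos: [0.4719, 0.1618, 0.0778]
eef_rot: [3.141, -0.0, 2.829]
force: [1.9, 4.7, -0.1]
opening: 0.0302
```

{"fn": "move_arm", "kwargs": {
  "motion": [
    {"dr":[0,0,-2],"xyz":[-0.1,-3,0],"grip":-0.29},
    {"dr":[0,0,-2],"xyz":[-0.1,-3,0],"grip":-0.29}
  ]
}}

```text
time: 6.68
tcp_pos: [0.471, 0.1589, 0.0778]
eef_rot: [3.141, -0.0, 2.864]
force: [0.5, 6.3, -1.1]
opening: 0.0305
```

{"fn": "move_arm", "kwargs": {
  "motion": [
    {"dr":[0,0,-2],"xyz":[-0.1,-3,0],"grip":-0.29},
    {"dr":[0,0,-2],"xyz":[-0.1,-3,0],"grip":-0.29}
  ]
}}

```text
time: 6.92
tcp_pos: [0.4702, 0.156, 0.0778]
eef_rot: [3.141, -0.0, 2.899]
force: [-1.8, 6.4, 0.6]
opening: 0.03
```

{"fn": "move_arm", "kwargs": {
  "motion": [
    {"dr":[0,0,-2],"xyz":[-0.1,-3,0],"grip":-0.29},
    {"dr":[0,0,-2],"xyz":[-0.1,-3,0],"grip":-0.29}
  ]
}}

```text
time: 7.18
tcp_pos: [0.4696, 0.1528, 0.0778]
eef_rot: [-3.141, -0.001, 2.934]
force: [-1.6, 2.9, 0.4]
opening: 0.0304
```

{"fn": "move_arm", "kwargs": {
  "motion": [
    {"dr":[0,0,-2],"xyz":[-0.1,-3,0],"grip":-0.29},
    {"dr":[0,0,-2],"xyz":[-0.1,-3,0],"grip":-0.29}
  ]
}}

```text
time: 7.42
tcp_pos: [0.4692, 0.1495, 0.0778]
eef_rot: [-3.141, -0.0, 2.969]
force: [-0.6, -0.1, -0.4]
opening: 0.0304
```

Run:
```python
from h import *
w=capture("wrist");crop(w,"w4.png",0,0,512,384,1.5);t=capture("top");crop(t,"t4.png",165,150,245,210,8)
s=capture("side");crop(s,"s5.png",170,160,290,260,6)
o=get_obs();print(o["time"],o["tcp_pos"],o["force"])
r=blobs(t,'red',190,150,240,200)[0];print(r)
print(blobs(s,'red',190,150,260,230)[0])
```

```text
7.575 [0.46922665 0.14962914 0.07777446] [ 0.10693628 -0.35349473 -0.15159094]
[(array([210.2, 167. ]), np.int32(10), array([209, 166,   4,   3], dtype=int32))]
[(array([214. , 203.5]), np.int32(6), array([213, 203,   3,   2], dtype=int32))]
```

View pics/w4.png

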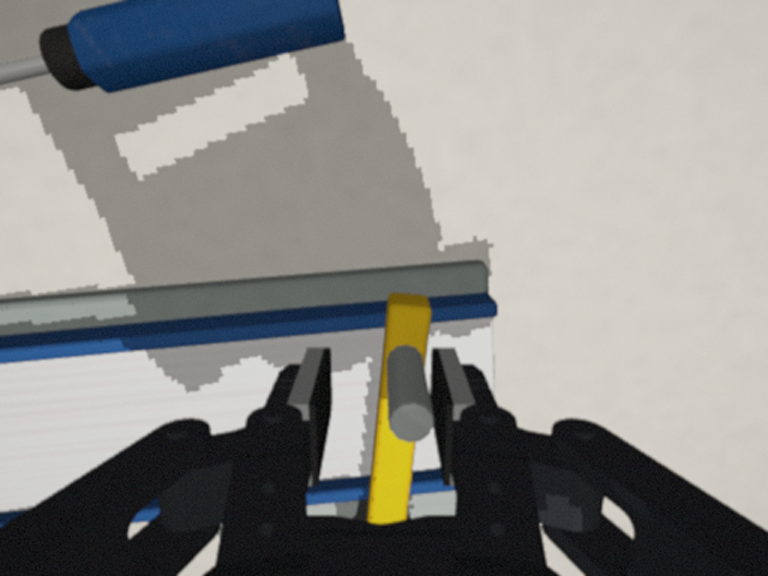

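View pics/s5.png

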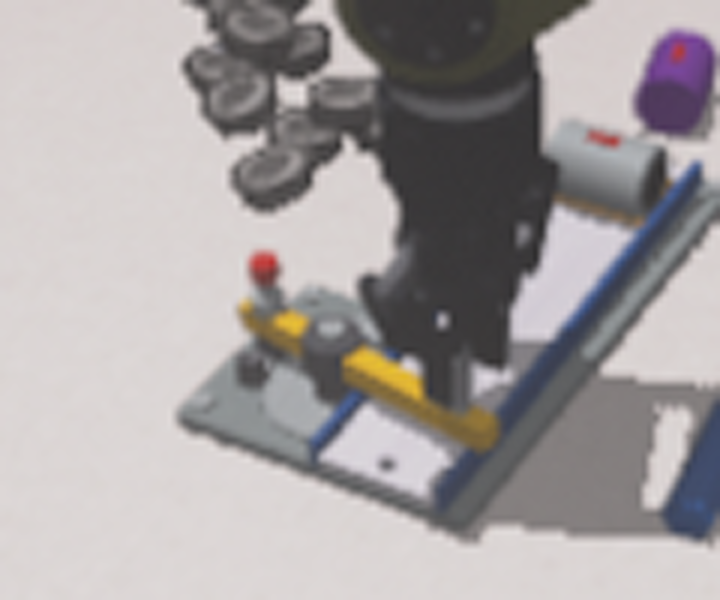

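View pics/t4.png

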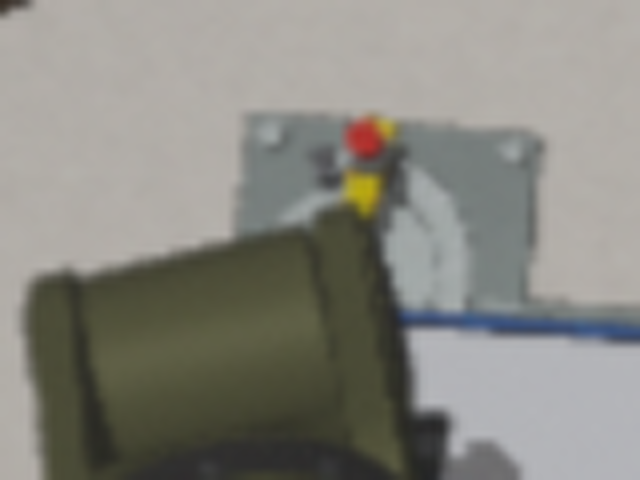

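{"fn": "move_arm", "kwargs": {
  "motion": [
    {"dr":[0,0,-1.7],"xyz":[0,-2.5,0],"grip":-0.29},
    {"dr":[0,0,-3.4],"xyz":[-0.1,-5,0],"grip":-0.29},
    {"dr":[0,0,-3.4],"xyz":[-0.1,-5,0],"grip":-0.29}
  ]
}}

```text
time: 7.95
tcp_pos: [0.4684, 0.1445, 0.0778]
eef_rot: [-3.141, -0.0, 3.03]
force: [-0.7, 0.3, -0.2]
opening: 0.0304
```

{"fn": "move_arm", "kwargs": {
  "motion": [
    {"dr":[0,0,-1.7],"xyz":[0,-2.5,0],"grip":-0.29},
    {"dr":[0,0,-1.7],"xyz":[0,-2.5,0],"grip":-0.29}
  ]
}}

```text
time: 8.2
tcp_pos: [0.4681, 0.1421, 0.0777]
eef_rot: [-3.141, -0.0, 3.06]
force: [0.4, -0.7, -0.3]
opening: 0.0303
```

{"fn": "move_arm", "kwargs": {
  "motion": [
    {"dr":[0,0,-1.3],"xyz":[0,-2,0],"grip":-0.29},
    {"dr":[0,0,-1.3],"xyz":[0,-2,0],"grip":-0.29}
  ]
}}

```text
time: 8.45
tcp_pos: [0.4679, 0.1401, 0.0778]
eef_rot: [-3.141, -0.0, 3.082]
force: [-0.4, 0.9, -0.5]
opening: 0.0305
```

{"fn": "move_arm", "kwargs": {
  "motion": [
    {"dr":[0,0,-1.3],"xyz":[0,-2,0],"grip":-0.29},
    {"dr":[0,0,-1.3],"xyz":[0,-2,0],"grip":-0.29}
  ]
}}

```text
time: 8.7
tcp_pos: [0.4678, 0.1381, 0.0778]
eef_rot: [-3.142, -0.0, 3.105]
force: [0.3, 1.7, 0.4]
opening: 0.0302
```

Run:
```python
from h import *
t=capture("top");s=capture("side");crop(s,"s6.png",170,160,290,260,6)
o=get_obs();print(o["time"],o["tcp_pos"],o["force"])
print(blobs(t,'red',190,150,240,200)[0]);print(blobs(s,'red',190,150,260,230)[0])
```

```text
8.8 [0.46788042 0.13823367 0.07780551] [-0.1032651  -0.38121235  0.02612532]
[(array([207.18, 167.18]), np.int32(11), array([206, 166,   4,   4], dtype=int32))]
[(array([212. , 207.5]), np.int32(6), array([211, 207,   3,   2], dtype=int32))]
```

Run:
```python
from h import *
t=capture("top");s=capture("side")
for (tp) in ((207.18,167.18),(210.2,167)):
  for z in(.07,.079):
    k=onz(t,*tp,z);d=k[:2]-HG;a=np.arctan2(d[0],-d[1]);print(z,a,np.hypot(*d),proj(s,[*(HG+.045*np.array([np.sin(a),-np.cos(a)])),z]))
o=get_obs();print(o["time"],np.arctan2(-(o["tcp_pos"]-[*HG,0])[0],(o["tcp_pos"]-[*HG,0])[1]))
```

```text
0.07 1.5526337050251418 0.044422451086983866 [211.0305415  207.15986283]
0.079 1.5303145353289158 0.04233873056154322 [210.96481825 204.61530452]
0.07 1.338629124122108 0.04617096387224236 [212.91357028 205.5187835 ]
0.079 1.3091757695346393 0.044325999928788024 [212.98504859 202.95586647]
8.9 1.53826263341693
```

View pics/s6.png

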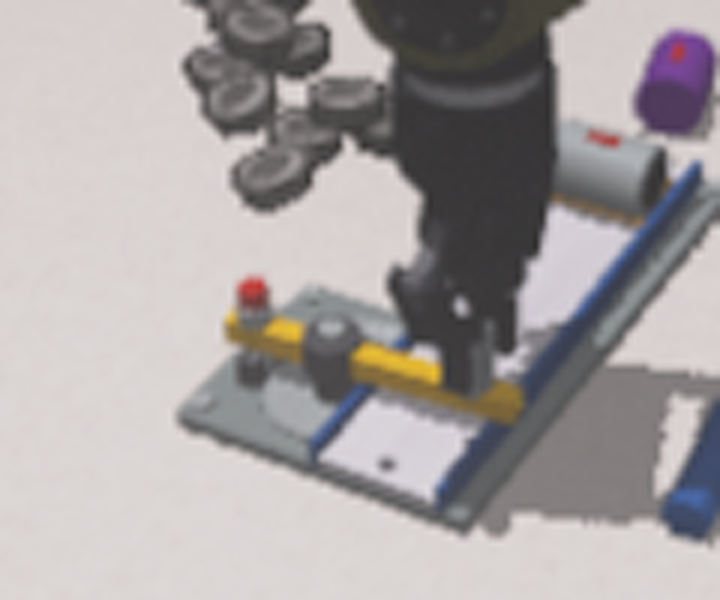

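Run:
```python
from h import *
w=capture("wrist");crop(w,"w5.png",0,0,512,384,1.5)
```

```text
(no output)
```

View pics/w5.png

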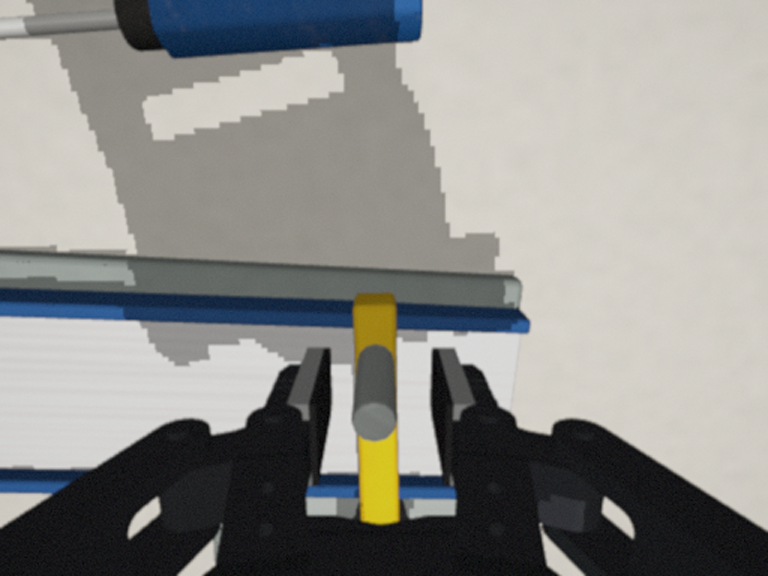

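{"fn": "move_arm", "kwargs": {
  "motion": [
    {"dr":[0,0,0],"xyz":[0,-3.5,0],"grip":-0.29},
    {"dr":[0,0,0],"xyz":[0,-7,0],"grip":-0.29},
    {"dr":[0,0,0],"xyz":[0,-7,0],"grip":-0.29}
  ]
}}

```text
time: 9.32
tcp_pos: [0.4676, 0.131, 0.0778]
eef_rot: [3.142, -0.0, 3.104]
force: [-0.5, -0.0, 0.2]
opening: 0.0304
```

{"fn": "move_arm", "kwargs": {
  "motion": [
    {"dr":[0,0,0],"xyz":[0,-1.5,0],"grip":-0.29},
    {"dr":[0,0,0],"xyz":[0,-1.5,0],"grip":-0.29}
  ]
}}

```text
time: 9.57
tcp_pos: [0.4675, 0.1297, 0.0778]
eef_rot: [3.142, -0.0, 3.105]
force: [-0.9, -0.1, 0.5]
opening: 0.0302
```

{"fn": "move_arm", "kwargs": {
  "motion": [
    {"dr":[0,0,0],"xyz":[0,-1,0],"grip":-0.29},
    {"dr":[0,0,0],"xyz":[0,-1,0],"grip":-0.29}
  ]
}}

```text
time: 9.82
tcp_pos: [0.4675, 0.1287, 0.0778]
eef_rot: [-3.142, -0.0, 3.105]
force: [-0.6, 0.3, 0.1]
opening: 0.03
```

{"fn": "move_arm", "kwargs": {
  "motion": [
    {"dr":[0,0,0],"xyz":[0,-1,0],"grip":-0.29},
    {"dr":[0,0,0],"xyz":[0,-1,0],"grip":-0.29}
  ]
}}

```text
time: 10.07
tcp_pos: [0.4675, 0.1277, 0.0778]
eef_rot: [-3.142, -0.0, 3.105]
force: [0.3, 0.1, -0.8]
opening: 0.0303
```

{"fn": "move_arm", "kwargs": {
  "motion": [
    {"dr":[0,0,0],"xyz":[0,-1,0],"grip":-0.29},
    {"dr":[0,0,0],"xyz":[0,-1,0],"grip":-0.29}
  ]
}}

```text
time: 10.32
tcp_pos: [0.4674, 0.1269, 0.0778]
eef_rot: [3.141, 0.0, 3.105]
force: [0.3, 2.4, -0.4]
opening: 0.0309
```

{"fn": "move_arm", "kwargs": {
  "motion": [
    {"dr":[0,0,0],"xyz":[0,-1,0],"grip":-0.29},
    {"dr":[0,0,0],"xyz":[0,-1,0],"grip":-0.29}
  ]
}}

```text
time: 10.58
tcp_pos: [0.4674, 0.126, 0.0778]
eef_rot: [3.141, 0.0, 3.105]
force: [0.7, 5.0, 0.1]
opening: 0.0302
```

Run:
```python
from h import *
w=capture("wrist");crop(w,"w6.png",0,0,512,384,1.5);t=capture("top");s=capture("side")
o=get_obs();print(o["time"],o["tcp_pos"],o["force"])
print(blobs(t,'red',190,150,240,200)[0]);print(blobs(s,'red',190,150,260,230)[0])
```

```text
10.725 [0.46740428 0.12601126 0.07780469] [-0.67068079  5.55634824 -0.48285425]
[(array([207. , 167.2]), np.int32(10), array([206, 166,   3,   4], dtype=int32))]
[(array([212. , 207.5]), np.int32(6), array([211, 207,   3,   2], dtype=int32))]
```

{"fn": "move_arm", "kwargs": {
  "motion": [
    {"dr":[0,0,0],"xyz":[0,5,0],"grip":-0.29},
    {"dr":[0,0,0],"xyz":[0,10,0],"grip":-0.29},
    {"dr":[0,0,0],"xyz":[0,10,-15],"grip":-0.29},
    {"dr":[0,0,0],"xyz":[0,10,-60],"grip":-0.29},
    {"dr":[0,0,0],"xyz":[0,10,-90],"grip":-0.29},
    {"dr":[0,0,0],"xyz":[0,10,-90],"grip":-1}
  ]
}}

```text
time: 11.48
tcp_pos: [0.4687, 0.1359, 0.1708]
eef_rot: [3.14, 0.005, 3.105]
force: [1.1, -0.2, -0.2]
opening: 0.0126
```

Run:
```python
from h import *
o=get_obs();print(o["time"],o["tcp_pos"],o["force"],o["opening"])
t=capture("top");s=capture("side");print(blobs(t,'red',190,150,240,200)[0]);print(blobs(s,'red',190,150,260,230)[0])
plan([.4798,-.0688,.16],3.054)
```

```text
11.475 [0.46871297 0.1359169  0.17075805] [ 1.07424401 -0.23935836 -0.23318902] 0.012645966336640415
[(array([207.2, 167. ]), np.int32(10), array([206, 166,   4,   3], dtype=int32))]
[(array([212. , 207.5]), np.int32(6), array([211, 207,   3,   2], dtype=int32))]
dr [0.  0.  2.9] xyz [ -19.7 -203.9    8. ]
```

{"fn": "move_arm", "kwargs": {
  "motion": [
    {"dr":[0,0,2.9],"xyz":[-20,-60,0],"grip":-1},
    {"dr":[0,0,2.9],"xyz":[-20,-110,0],"grip":-1},
    {"dr":[0,0,2.9],"xyz":[-20,-160,0],"grip":-1},
    {"dr":[0,0,2.9],"xyz":[-20,-204,5],"grip":-1},
    {"dr":[0,0,2.9],"xyz":[-20,-204,8],"grip":-1},
    {"dr":[0,0,2.9],"xyz":[-20,-204,8],"grip":-1}
  ]
}}

```text
time: 12.32
tcp_pos: [0.4798, -0.0685, 0.159]
eef_rot: [3.141, -0.002, 3.054]
force: [0.1, 0.1, 1.2]
opening: -0.0001
```

Run:
```python
from h import *
o=get_obs();print(o["time"],o["tcp_pos"],o["eef_rot"],o["force"],o["opening"])
w=capture("wrist");crop(w,"w7.png",0,0,512,384,1.5);s=capture("side");crop(s,"s7.png",190,120,310,220,6)
print(blobs(w,'red')[0])
for rx,ry,z in((0,-.102,.0725),(-.03,-.102,.0725),(.03,-.102,.0725),(0,-.080,.0505)):
    c,sn=np.cos(-.0879),np.sin(-.0879);p=[.4895+c*rx-sn*ry,.0408+sn*rx+c*ry,z];print(np.round(p,4),proj(w,p)*1.5)
print(proj(w,o["tcp_pos"]+np.array([0,0,-.022]))*1.5)
```

```text
12.325 [ 0.47981684 -0.06845464  0.15897367] [ 3.14122662e+00 -1.78189701e-03  3.05367827e+00] [0.08548049 0.05783279 1.16219897] -9.956150915018102e-05
[(array([177.42,   2.5 ]), np.int32(145), array([159,   0,  30,   9], dtype=int32)), (array([272.9 , 202.72]), np.int32(257), array([268, 189,  10,  28], dtype=int32)), (array([ 71.97, 219.77]), np.int32(204), array([ 59, 214,  27,  13], dtype=int32))]
[ 0.4805 -0.0608  0.0725] [400.59629394 308.26720376]
[ 0.4507 -0.0582  0.0725] [401.31364042 239.65224555]
[ 0.5104 -0.0634  0.0725] [399.93041478 371.95925863]
[ 0.4825 -0.0389  0.0505] [445.25979614 293.54176611]
[383.88328045 374.0642717 ]
```

View pics/w7.png

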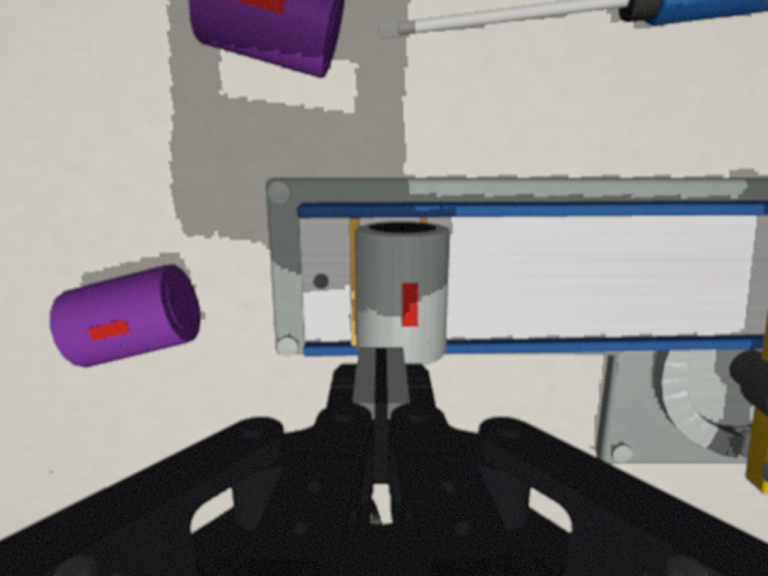

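View pics/s7.png

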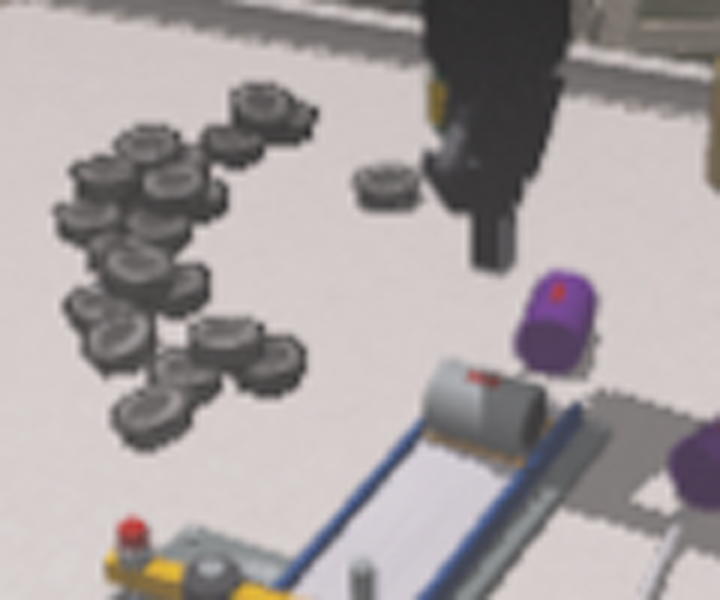

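{"fn": "move_arm", "kwargs": {
  "motion": [
    {"dr":[0,0,0],"xyz":[0,1.5,35],"grip":-1},
    {"dr":[0,0,0],"xyz":[0,1.5,50],"grip":-1},
    {"dr":[0,0,0],"xyz":[0,1.5,58],"grip":-1},
    {"dr":[0,0,0],"xyz":[0,1.5,60],"grip":-1},
    {"dr":[0,0,0],"xyz":[0,1.5,60],"grip":-1}
  ]
}}

```text
time: 13.05
tcp_pos: [0.4806, -0.0674, 0.1003]
eef_rot: [-3.142, 0.001, 3.054]
force: [0.2, 0.7, 0.8]
opening: 0.0002
```

{"fn": "move_arm", "kwargs": {
  "motion": [
    {"dr":[0,0,0],"xyz":[0,0,2],"grip":-1},
    {"dr":[0,0,0],"xyz":[0,0,2],"grip":-1}
  ]
}}

```text
time: 13.3
tcp_pos: [0.4804, -0.0674, 0.0979]
eef_rot: [-3.142, 0.0, 3.054]
force: [-0.7, 0.1, 0.3]
opening: -0.0001
```

{"fn": "move_arm", "kwargs": {
  "motion": [
    {"dr":[0,0,0],"xyz":[0,0,1.5],"grip":-1},
    {"dr":[0,0,0],"xyz":[0,0,1.5],"grip":-1}
  ]
}}

```text
time: 13.55
tcp_pos: [0.4803, -0.0673, 0.0962]
eef_rot: [3.142, -0.0, 3.054]
force: [0.3, 0.5, 0.2]
opening: -0.0002
```

{"fn": "move_arm", "kwargs": {
  "motion": [
    {"dr":[0,0,0],"xyz":[0,0,1],"grip":-1},
    {"dr":[0,0,0],"xyz":[0,0,1],"grip":-1}
  ]
}}

```text
time: 13.8
tcp_pos: [0.4803, -0.0673, 0.0952]
eef_rot: [3.142, -0.0, 3.054]
force: [-0.4, -0.3, 1.2]
opening: -0.0003
```

Contact just about reached (tips at 73 mm). Press a little more.

{"fn": "move_arm", "kwargs": {
  "motion": [
    {"dr":[0,0,0],"xyz":[0,0,1],"grip":-1},
    {"dr":[0,0,0],"xyz":[0,0,1],"grip":-1}
  ]
}}

```text
time: 14.05
tcp_pos: [0.4804, -0.0674, 0.0943]
eef_rot: [-3.142, 0.0, 3.054]
force: [-0.8, -0.7, -0.2]
opening: 0.0001
```

{"fn": "move_arm", "kwargs": {
  "motion": [
    {"dr":[0,0,0],"xyz":[0,0,1],"grip":-1},
    {"dr":[0,0,0],"xyz":[0,0,1],"grip":-1}
  ]
}}

```text
time: 14.3
tcp_pos: [0.4806, -0.0674, 0.0939]
eef_rot: [-3.141, 0.001, 3.054]
force: [-3.1, 0.1, 9.7]
opening: 0.0001
```

{"fn": "move_arm", "kwargs": {
  "motion": [
    {"dr":[0,0,0],"xyz":[0,2,-0.3],"grip":-1},
    {"dr":[0,0,0],"xyz":[0,4,-0.7],"grip":-1}
  ]
}}

```text
time: 14.55
tcp_pos: [0.481, -0.0637, 0.0946]
eef_rot: [-3.141, 0.001, 3.054]
force: [-2.6, -2.4, 9.4]
opening: -0.0002
```

{"fn": "move_arm", "kwargs": {
  "motion": [
    {"dr":[0,0,0],"xyz":[0,2,-0.3],"grip":-1},
    {"dr":[0,0,0],"xyz":[0,4,-0.6],"grip":-1}
  ]
}}

```text
time: 14.8
tcp_pos: [0.4814, -0.0596, 0.0954]
eef_rot: [-3.141, 0.001, 3.054]
force: [-2.2, -2.3, 10.1]
opening: 0.0001
```

Run:
```python
from h import *
w=capture("wrist");crop(w,"w8.png",150,100,350,300,3);s=capture("side");crop(s,"s8.png",230,140,310,210,8)
print(get_obs()["force"])
```

```text
[-3.64989587 -1.74992294 10.46049831]
```

View pics/w8.png

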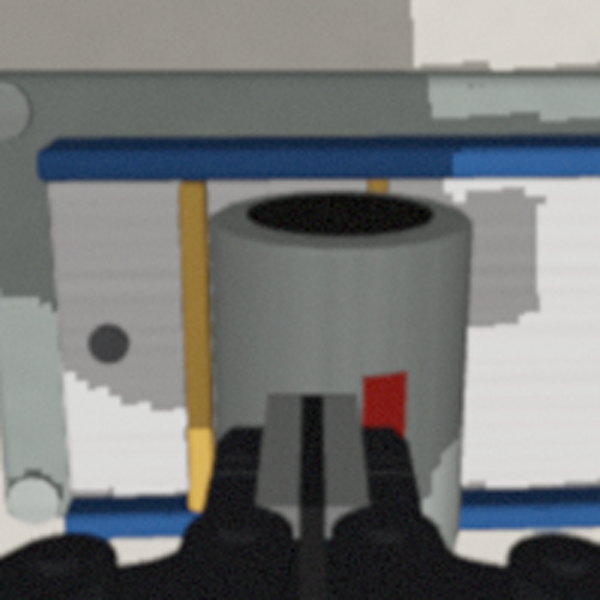

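View pics/s8.png

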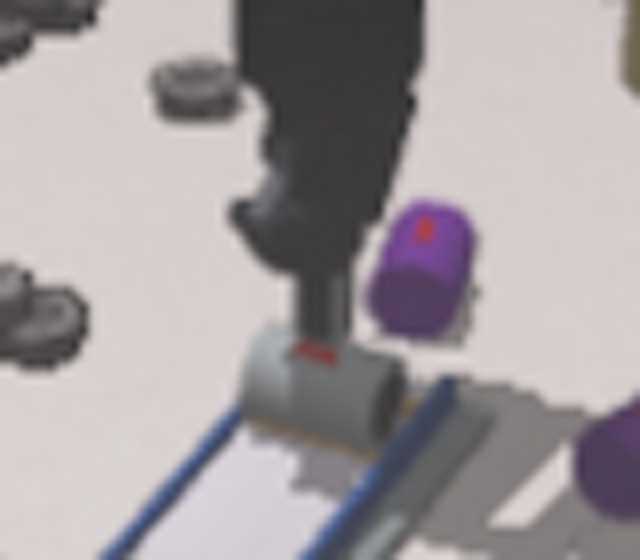

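{"fn": "move_arm", "kwargs": {
  "motion": [
    {"dr":[0,0,0],"xyz":[0,2,-0.2],"grip":-1},
    {"dr":[0,0,0],"xyz":[0,4,-0.4],"grip":-1}
  ]
}}

```text
time: 15.15
tcp_pos: [0.4818, -0.0556, 0.0958]
eef_rot: [-3.141, 0.001, 3.054]
force: [-3.1, -1.2, 12.3]
opening: -0.0002
```

{"fn": "move_arm", "kwargs": {
  "motion": [
    {"dr":[0,0,0],"xyz":[0,2,-0.1],"grip":-1},
    {"dr":[0,0,0],"xyz":[0,4,-0.2],"grip":-1}
  ]
}}

```text
time: 15.4
tcp_pos: [0.4821, -0.0516, 0.0961]
eef_rot: [-3.141, 0.001, 3.054]
force: [-4.3, -0.3, 12.9]
opening: -0.0
```

{"fn": "move_arm", "kwargs": {
  "motion": [
    {"dr":[0,0,0],"xyz":[0,2,-0.1],"grip":-1},
    {"dr":[0,0,0],"xyz":[0,4,-0.2],"grip":-1}
  ]
}}

```text
time: 15.65
tcp_pos: [0.4824, -0.0475, 0.0963]
eef_rot: [-3.141, 0.001, 3.054]
force: [-4.3, 0.2, 12.0]
opening: 0.0
```

{"fn": "move_arm", "kwargs": {
  "motion": [
    {"dr":[0,0,0],"xyz":[0,2,0],"grip":-1},
    {"dr":[0,0,0],"xyz":[0,4,0],"grip":-1}
  ]
}}

```text
time: 15.9
tcp_pos: [0.4828, -0.0435, 0.0963]
eef_rot: [-3.141, 0.001, 3.054]
force: [-4.6, 0.8, 12.5]
opening: -0.0003
```

Run:
```python
from h import *
w=capture("wrist");crop(w,"w9.png",150,100,350,300,3)
print(get_obs()["force"])
```

```text
[-3.18743011  1.21122549 13.04438443]
```

View pics/w9.png

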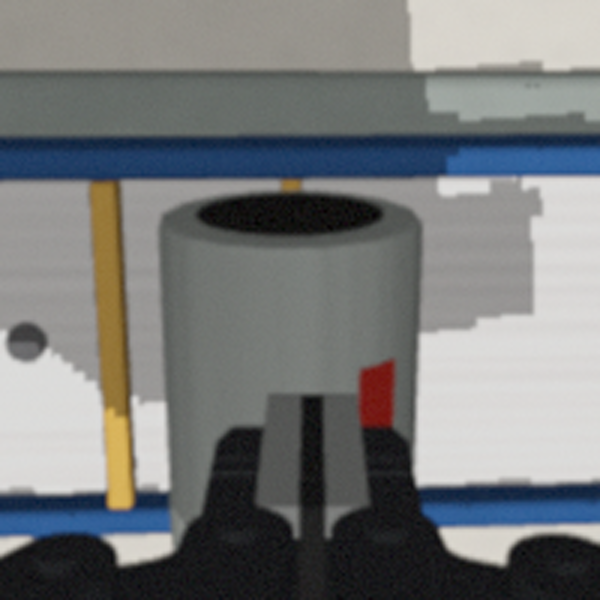

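{"fn": "move_arm", "kwargs": {
  "motion": [
    {"dr":[0,0,0],"xyz":[0,3,0],"grip":-1},
    {"dr":[0,0,0],"xyz":[0,6,0.1],"grip":-1}
  ]
}}

```text
time: 16.2
tcp_pos: [0.4833, -0.0374, 0.096]
eef_rot: [-3.142, 0.001, 3.054]
force: [-1.6, 1.8, 9.0]
opening: -0.0001
```

{"fn": "move_arm", "kwargs": {
  "motion": [
    {"dr":[0,0,0],"xyz":[0,3,0.1],"grip":-1},
    {"dr":[0,0,0],"xyz":[0,5,-15],"grip":-1},
    {"dr":[0,0,0],"xyz":[0,5,-60],"grip":-1},
    {"dr":[0,0,0],"xyz":[0,5,-90],"grip":-1}
  ]
}}

```text
time: 16.7
tcp_pos: [0.4836, -0.0325, 0.1879]
eef_rot: [-3.141, 0.002, 3.054]
force: [0.5, -0.4, 0.3]
opening: 0.0001
```

Run:
```python
from h import *
t=capture("top");crop(t,"t9.png",165,150,325,260,5);s=capture("side");crop(s,"s9.png",190,140,310,260,5)
print(get_obs()["force"])
```

```text
[-0.13761102 -0.57917949 -0.10476119]
```

View pics/s9.png

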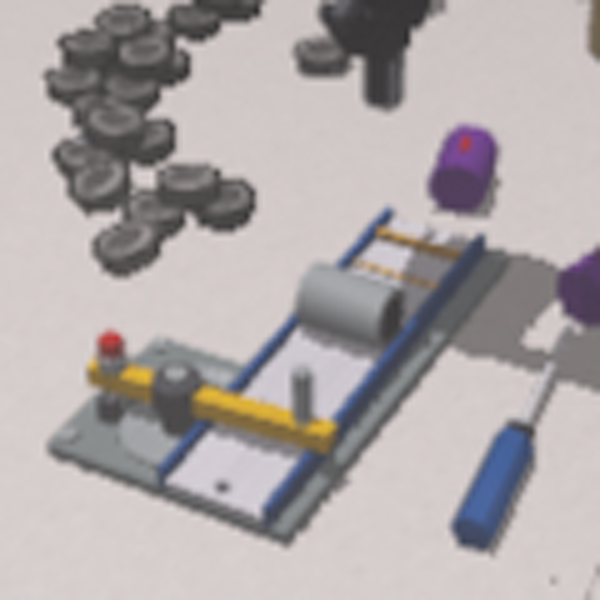

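It is rolling down the lane. Raise the tool and let it settle.

{"fn": "move_arm", "kwargs": {
  "motion": [
    {"dr":[0,0,0],"xyz":[0,0,-30],"grip":-1},
    {"dr":[0,0,0],"xyz":[0,-40,-40],"grip":-1},
    {"dr":[0,0,0],"xyz":[0,-80,-50],"grip":-1},
    {"dr":[0,0,0],"xyz":[0,-120,-50],"grip":-1},
    {"dr":[0,0,0],"xyz":[0,-120,-50],"grip":-1},
    {"dr":[0,0,0],"xyz":[0,-120,-50],"grip":-1},
    {"dr":[0,0,0],"xyz":[0,-120,-50],"grip":-1},
    {"dr":[0,0,0],"xyz":[0,-120,-50],"grip":-1},
    {"dr":[0,0,0],"xyz":[0,-120,-50],"grip":-1},
    {"dr":[0,0,0],"xyz":[0,-120,-50],"grip":-1},
    {"dr":[0,0,0],"xyz":[0,-120,-50],"grip":-1},
    {"dr":[0,0,0],"xyz":[0,-120,-50],"grip":-1}
  ]
}}

```text
time: 18.3
tcp_pos: [0.4729, -0.152, 0.2353]
eef_rot: [-3.142, -0.0, 3.054]
force: [-0.1, -0.1, 0.6]
opening: -0.0002
```

Run:
```python
from h import *
s=capture("side");crop(s,"s10.png",190,140,310,260,5);t=capture("top");crop(t,"t10.png",165,150,325,260,5)
print(blobs(t,'red',190,150,240,200)[0]);print(blobs(s,'red',190,150,260,230)[0]);print(get_obs()["time"])
```

```text
[(array([207.36, 167.09]), np.int32(11), array([206, 166,   4,   3], dtype=int32))]
[(array([211.8, 207.4]), np.int32(5), array([211, 207,   3,   2], dtype=int32))]
18.4
```

View pics/s10.png

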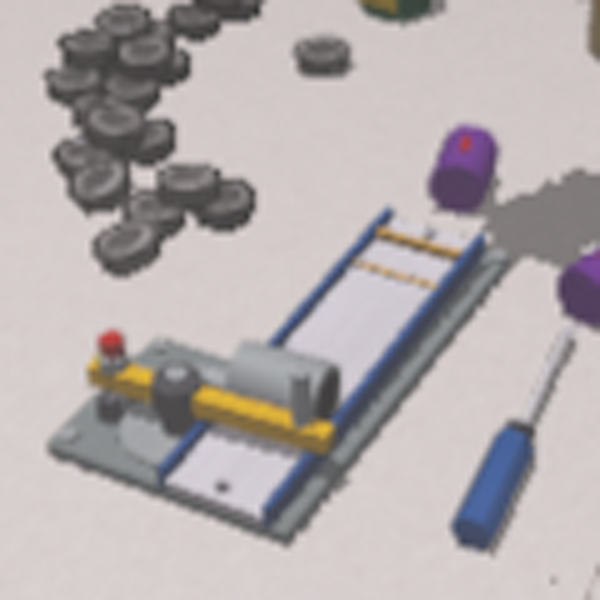

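View pics/t10.png

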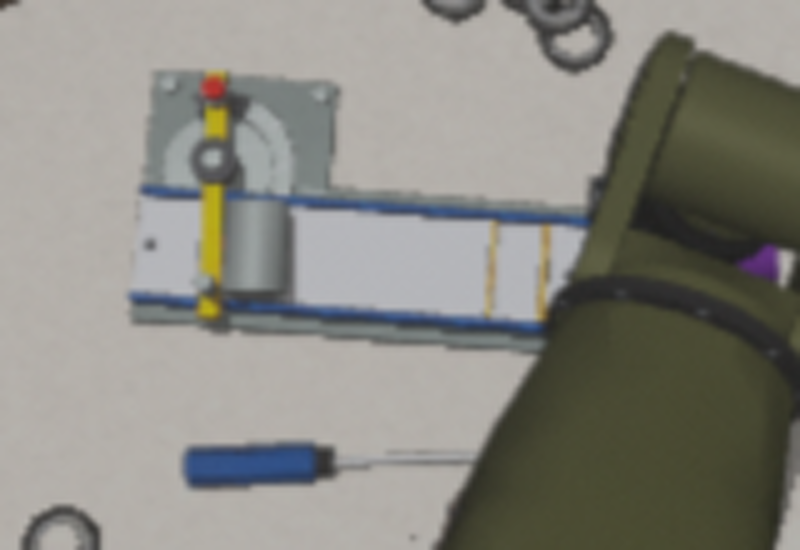

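{"fn": "move_arm", "kwargs": {
  "motion": [
    {"dr":[0,0,0],"xyz":[0,0,0],"grip":-1},
    {"dr":[0,0,0],"xyz":[0,0,0],"grip":-1},
    {"dr":[0,0,0],"xyz":[0,0,0],"grip":-1},
    {"dr":[0,0,0],"xyz":[0,0,0],"grip":-1},
    {"dr":[0,0,0],"xyz":[0,0,0],"grip":-1},
    {"dr":[0,0,0],"xyz":[0,0,0],"grip":-1},
    {"dr":[0,0,0],"xyz":[0,0,0],"grip":-1},
    {"dr":[0,0,0],"xyz":[0,0,0],"grip":-1}
  ]
}}

```text
time: 19.4
tcp_pos: [0.4729, -0.152, 0.2353]
eef_rot: [-3.142, -0.0, 3.054]
force: [0.1, -0.0, -0.0]
opening: 0.0004
```

Run:
```python
from h import *
a=cv2.imread("pics/s10.png");s=capture("side");crop(s,"s11.png",190,140,310,260,5);b=cv2.imread("pics/s11.png")
d=cv2.absdiff(a,b);print(d.mean(),d[150:500,50:400].max(),d[150:500,50:400].mean());print(blobs(s,'red',190,150,260,230)[0])
```

```text
0.3953435185185185 3 0.40558639455782314
[(array([211.8, 207.4]), np.int32(5), array([211, 207,   3,   2], dtype=int32))]
```

Everything is still (the pictures differ only by noise).

```bash
python3 -c "
from rig import *
print(hand_in())"
```

```text
the job is handed in; nothing more can be done
None
```

The stop arm is locked home across the lane, and the steel sleeve has rolled down and is resting against it. I handed the job in at about 19.4 s.

- **Stop arm:** I caged the thumb post loosely between the open fingers and swung it in small steps. The force readings peaked at about 6.6 N on the ramp. The arm then snapped ahead of the finger at about 1.63 rad. In the side view the knob's position matched a height of about 70 mm, which is home; on the hump it had matched about 79 mm. A check push of 5.6 N against the stop moved neither the arm nor the knob.
- **Sleeve:** I pressed on its top with 9 to 13 N and rolled it about 17 mm forward over the low ridge. It then ran down the lane by itself, and it was never lifted.
- **Last checks:** Side pictures one second apart differed only by noise, with the sleeve against the bar and the knob still down. The tool was clear at 0.235 m and its force read about zero. I never moved near the other things on the table, and those in the rack pictures looked undisturbed.
- **One small disagreement:** the sleeve's paint mark measured about 6 mm further down the lane than the stated parking place. The sleeve's outline in the wrist view agreed with the stated place, so I used that.

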